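# Feed a blank from the flap dispenser into the clamp

## Task

Push the fingers down through the sprung flap on top of the dispenser and, holding it open, sweep the flat metal blank out of the dispenser's open end and along the channel until its front end is fully against the stop under the clamp. Then tighten the clamp knob clockwise until it bites on the blank, give it about 20 degrees more, and let go with the flap shut again. Leave the wrench, the bottle and the tin where they stand.

Things in the scene. Friction and masses are not known exactly. Their poses are not given: they have to be found in the camera images.
- feeder: Fixture fixed to the bench: dispenser, channel and clamp in line on one steel base plate 100 x 385 mm, 10 mm thick; the plate's top (z = 10) is the floor of the lane. Origin at bench height under the lane's centre line, at the dispenser's open end; own y runs along the lane. The blank must move towards -y. Feeder coordinates below are in mm in this frame.
- mouth (a point): Centre of the dispenser's open end, on the lane floor (feeder y 0). The dispenser runs from here to feeder y 215 (inside of its rear wall): green side walls 8 thick, 56 apart inside, top at z = 60; its whole top is the flap. Two low rails on the floor, top z = 24, 44 apart, guide the blank from the rear wall to the stop.
- blank: Loose flat aluminium bar blank, 40 mm (own x) x 110 (own y) x 16 high, 0.13 to 0.27 kg, lying along the lane on its floor inside the dispenser, a different distance in each time; at least 60 mm of lane is free behind it. Origin: centre of its underside. Its front is its -y end. Against the stop, its origin is at feeder y = -95.
- flap_far (a joint): One of the two clear leaves of the flap, with a steel edge strip, that close the whole top of the dispenser lane (y 2 to 213). Hinged on the wall on the feeder's +x side at z = 60, 27.5 mm wide; the leaves meet on the centre line. 0 = shut, level; grows to 1.45 rad as it is pushed down into the lane. A spring shuts it: 0.4 N starts it, 2 to 3 N holds it. It hangs clear of the blank and snaps shut (a small jolt) when the fingers leave by the mouth.
- flap_near (a joint): The other leaf, the same, hinged on the wall on the feeder's -x side. 0 = shut.
- stop_face (a point): Centre of the stop face that the blank's front end must meet (feeder y -150, z 18); its axes are the feeder's. The channel from the mouth to here is open above except for the steel clamp bridge, which crosses it from y -110 to -146, underside z = 50, top z = 58, 80 wide.
- clamp_knob (a joint): Clamp knob on a vertical screw above the bridge, at feeder y -128. Radians turned clockwise from above: starts at 0 to 0.4, foot up; each radian lowers the foot 4 mm, to meet a blank on the floor at 1.30; end of travel 2.2. At 0 the bar lies along the feeder's x. It takes about 0.1 N m to turn freely, rising by about 0.15 N m per further radian once the foot bites, and it stays where it is left.
- clamp_knob_grip (a point): Point to grip on the knob: on its axis, 95 mm above the bench. The knob is an upright bar 42 mm long (along this point's x), 14 mm wide (along its y) and 32 mm high, its top 7 mm above this point, on a disc of 22 mm radius with its top 23 mm below this point. The point turns with the knob.
- clamp_foot: Round steel foot under the bridge, 20 mm across, lowered by the knob; stiffly sprung (11 N per mm) on its screw; origin at the centre of its underside.
- wrench_grip (a point): Loose wrench, 180 mm long, lying on the bench on the +x side of the feeder: the middle of its handle. Leave alone.
- oil: Loose grey bottle, 60 mm across, 130 mm high, standing behind the dispenser's rear wall; origin at the centre of its underside. Leave alone.
- tin: Loose open steel tin, 72 mm across, 55 mm high, standing beyond the stop end; origin at the centre of its underside. Leave alone.

How it is judged:
By the outcome, as a careful person would: the job done as asked, in the order asked, and still so for the second after the job is handed in, with the robot touching nothing.
It also fails if it takes over 51 s, if anything falls off the work surface, if the arm or the gripper's body presses on something with over 40 N, if the wrist force passes 120 N, or if a joint passes its speed limit or range.

## Robot

A 7-joint arm with a two-finger parallel gripper is mounted at the origin on the work surface. World frame = base frame: x ahead of the robot, y to its left, z up, the work surface at z = 0. Lengths are in m, angles in rad, forces in N, time in s.
With the tool pointing down it reaches from about 0.425 to 0.925 m from the base axis. Payload 6.8 kg.
Tool frame: the origin (TCP) lies on the front face of the gripper's body, between the roots of the fingers; the fingertips stand 73 mm ahead of it and the grasp point (between the pads) lies 54 mm ahead of it (bot.finger_overhang is the z of the fingertips in the tool frame, in m); z points along the fingers, y is the line along which they close (so a half turn about z gives the same grasp; the last joint's range is limited). The gripper opens to 85 mm and grips with 20 to 120 N. Pads are 22 mm wide; open, the fingers measure 114 mm over their backs; the gripper's body (76 mm by 85 mm) begins 54 mm behind the grasp point. The pads swing forward as they close: fully open they stand 13 mm farther back than shut.
Start: joints at [1.123, 0.477, 0.022, 1.555, -0.011, 1.109, -0.083], TCP at [0.225, -0.636, 0.304] pointing down, gripper open.
Joint ranges: [-2.96, 2.96], [-0.34, 2.1], [-1.41, 1.46], [0.24, 2.44], [-1.37, 4.51], [0.17, 1.92], [-2.96, 2.96]. Speed limits (rad/s): [2.39, 2.39, 3.14, 3.14, 3.14, 3.14, 3.14].

## Interface

Orientations are given as a unit quaternion [w, x, y, z].
In Python, from station import bot gives the robot as it stands.
- The arm moves only by the tool servo_tool, never from a script. Its argument "motion" is one flat list of numbers, 7 for each row, row after row: the shift along the tool's x, y, z as a fraction of full scale, then the turn, a rotation vector about the tool's x, y, z as a fraction of full scale, then the closure, from 0 (fully open) to 1 (shut). In form: [tx, ty, tz, ax, ay, az, gripper, tx, ty, tz, ax, ay, az, gripper, ...]. A call has 1 to 5 rows; each row shifts and turns the commanded pose from where the row before left it, along the tool's axes as they then stand; what a row does not reach is not made up. Full scale, the value 1, is 0.02 m for a shift and 0.15 rad for a turn. A row lasts 1/8 s, in which the tool goes at most 62.5 mm and 10.7 degrees, less where a joint would pass 70% of its speed; a pose out of reach is approached as far as the arm can. A call with a number of a shift or a turn outside -1 to 1 is refused whole. A call with a gripper value outside its range is refused whole. The fingers move at their own pace and stop on an object; "grip_force" is the grip in N (left out, the last holds). Time passes only in rows, so rows that do not move let the fingers close. It gives the time, the measured TCP pose, the force, the opening and the grip force at its end, in the units of the state.
- bot.get_obs(): the state, without advancing time (a new reading comes with each control period).
- bot.read_camera(name): name is "side" or "top"; returns the picture (400x640x3 uint8, red, green, blue); there is no depth.
- bot.get_calibration(name): a dict with "mtx" (3x3 intrinsics, pixels), "rvec" (rotation vector, rad) and "tvec" (3), from world to camera coordinates, as OpenCV has them. Camera axes: x right, y down, z forward; pixel columns grow to the right and rows downward; lengths in m; the calibration is good to about 2 mm. A picture is of the moment at which its call begins. get_calibration takes no time and is no camera call.
- bot.hand_in(): hands the job in; it is judged then, once.
Trained networks look in the newest picture that a camera, given by its name, has taken for a name from the list of things; names that differ only in an ending like _2 or _b are one class to them, and where a whole thing is asked for, a point or a joint stands for the part that bears it (a point fixed in the world has none). Each returns a list of dicts, best first, with "p" (0 to 1); they miss things now and then, are a little off and sometimes report something else, mostly with a low value. They report only what shows in the picture. A call takes as long as a camera call.
- bot.boxes_of(camera, name): "uv" ([column, row] in pixels, amid what is visible of it).
The state is a dict: "t": time; "q": joint angles; "joint_vel": joint speeds; "joint_torque": joint torques, N m; "eef_pos": TCP position; "tool_rot": TCP orientation; "contact_force": force on the tool from outside, world axes, zero at the start; "torque": the same for the moment, N m; "gripper_width": opening from 0.0 (shut) to 1.0 (fully open); "grasp_force": force on a finger pad.
Only numpy, scipy, OpenCV 4.12 (cv2) and the standard library are available. Lean on these libraries where they do the work, as an engineer would, in place of code of your own. Each camera call takes 0.05 s, during which the arm holds its last target. There are 200 camera calls.

## Working session

There is one attempt and no reset: what is moved stays moved. The work goes in short steps, Python scripts to look and compute and a tool call to move; the robot and the scene stay as the last step left them, time stands still between calls to the robot, and variables do not carry over. Pictures are saved under pics/ and viewed, at most 10 in all, crops included, and the job is handed in when it is done.

Besides the shell and the picture viewer there is one more tool, called as name(argument=value, ...) on one line, values as JSON. servo_tool: Moves the arm, as the interface text tells. Shift numbers are shares of 0.02 m and turn numbers shares of 0.15 rad, none past 1 either way. Its arguments: {"type":"object","properties":{"motion":{"type":"array","items":{"type":"number","minimum":-1,"maximum":1}},"grip_force":{"type":"number"}},"required":["motion"]}

```bash
mkdir -p pics
cat > h.py <<'E'
import numpy as np,cv2
from station import bot
def cal(c):
    k=bot.get_calibration(c);R=cv2.Rodrigues(np.array(k['rvec'],float))[0];return np.array(k['mtx'],float),R,np.array(k['tvec'],float).ravel()
def unproj(c,uv,z):
    K,R,t=cal(c);d=R.T@np.linalg.solve(K,[uv[0],uv[1],1.]);o=-R.T@t;return o+d*(z-o[2])/d[2]
def proj(c,P):
    K,R,t=cal(c);p=K@(R@np.array(P,float)+t);return p[:2]/p[2]
def snap(c,f):
    im=bot.read_camera(c);cv2.imwrite('pics/'+f,im[:,:,::-1]);return im
E
python3 - <<'E'
from h import *
o=bot.get_obs();print({k:np.round(v,3) for k,v in o.items()},bot.finger_overhang)
for c in('top','side'):
    snap(c,c+'0.png');K,R,t=cal(c);print(c,-R.T@t)
    for n,z in(('feeder',.01),('mouth',.01),('blank',.026),('flap_far',.06),('flap_near',.06),('stop_face',.018),('clamp_knob',.095),('clamp_knob_grip',.095),('oil',.065),('tin',.03),('wrench_grip',.01)):
        for b in bot.boxes_of(c,n)[:2]: print(n,np.round(b['uv']),round(b['p'],2),np.round(unproj(c,b['uv'],z),3))
E
```

```text
{'t': np.float64(0.0), 'q': array([ 1.123,  0.478,  0.022,  1.556, -0.012,  1.109, -0.083]), 'joint_vel': array([ 0.001,  0.   , -0.001,  0.001,  0.001,  0.002,  0.002]), 'joint_torque': array([-0.0000e+00, -5.9646e+01,  1.6080e+00, -2.8120e+01,  1.2000e-02,
        9.0000e-03, -0.0000e+00]), 'eef_pos': array([ 0.225, -0.636,  0.303]), 'tool_rot': array([-0.001,  0.986,  0.169, -0.   ]), 'contact_force': array([-0.835, -0.117, -0.041]), 'torque': array([ 0.01 ,  0.021, -0.001]), 'grasp_force': np.float64(0.0), 'gripper_width': np.float64(0.999)} 0.0726
top [0.38031308 0.02065263 1.02818711]
feeder [292. 216.] 0.8 [0.511 0.081 0.01 ]
mouth [291. 214.] 0.63 [0.516 0.084 0.01 ]
flap_far [261. 207.] 0.88 [0.529 0.156 0.06 ]
flap_near [261. 221.] 0.59 [0.495 0.156 0.06 ]
stop_face [294. 216.] 0.94 [0.513 0.076 0.018]
clamp_knob [356. 212.] 0.79 [ 0.508 -0.077  0.095]
clamp_knob_grip [357. 208.] 0.78 [ 0.516 -0.08   0.095]
clamp_knob_grip [292. 217.] 0.57 [0.498 0.077 0.095]
oil [188. 223.] 0.55 [0.495 0.336 0.065]
tin [419. 197.] 0.79 [ 0.551 -0.249  0.03 ]
tin [293. 212.] 0.72 [0.519 0.079 0.03 ]
wrench_grip [316. 172.] 0.96 [0.63  0.017 0.01 ]
side [ 0.11296242 -0.44021462  0.55671016]
feeder [293. 221.] 0.71 [0.512 0.057 0.01 ]
mouth [291. 217.] 0.59 [0.517 0.069 0.01 ]
blank [290. 212.] 0.51 [0.514 0.069 0.026]
flap_far [270. 184.] 0.93 [0.518 0.143 0.06 ]
flap_near [259. 189.] 0.59 [0.49  0.144 0.06 ]
stop_face [289. 218.] 0.82 [0.508 0.063 0.018]
clamp_knob [340. 230.] 0.91 [ 0.496 -0.099  0.095]
clamp_knob_grip [339. 227.] 0.72 [ 0.5   -0.091  0.095]
oil [212. 156.] 0.88 [0.483 0.332 0.065]
tin [414. 284.] 0.73 [ 0.545 -0.237  0.03 ]
wrench_grip [353. 209.] 0.81 [ 0.64  -0.004  0.01 ]
wrench_grip [338. 227.] 0.21 [ 0.569 -0.025  0.01 ]
```

View pics/top0.png

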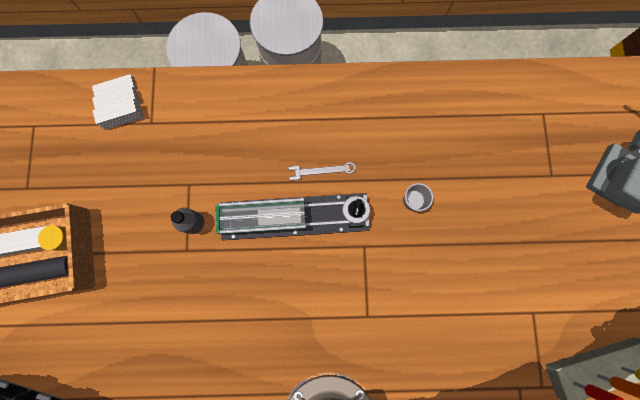

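View pics/side0.png

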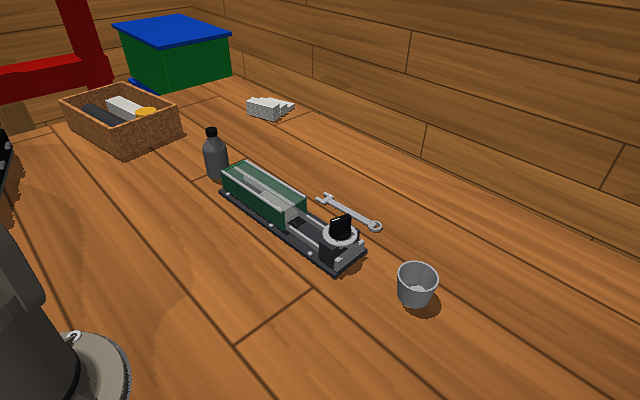

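The top view shows the feeder from (217,220) to (370,212), with the blank under the flap at about (280,216), the knob at (356,209), the wrench, the tin and the bottle. I'll zoom in on both views.

Run:
```python
import cv2,numpy as np
a=cv2.imread('pics/top0.png')[185:245,210:380];b=cv2.imread('pics/side0.png')[150:285,205:375]
a=cv2.resize(a,None,fx=4.7,fy=4.7,interpolation=cv2.INTER_CUBIC)
cv2.imwrite('pics/c1.png',a)
cv2.imwrite('pics/c2.png',cv2.resize(b,None,fx=4.4,fy=4.4,interpolation=cv2.INTER_CUBIC))
```

```text
(no output)
```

View pics/c1.png

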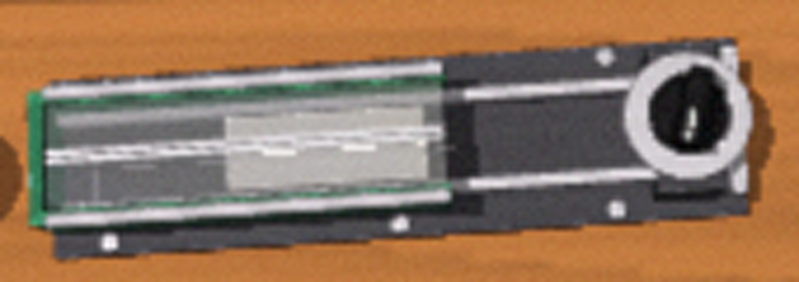

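View pics/c2.png

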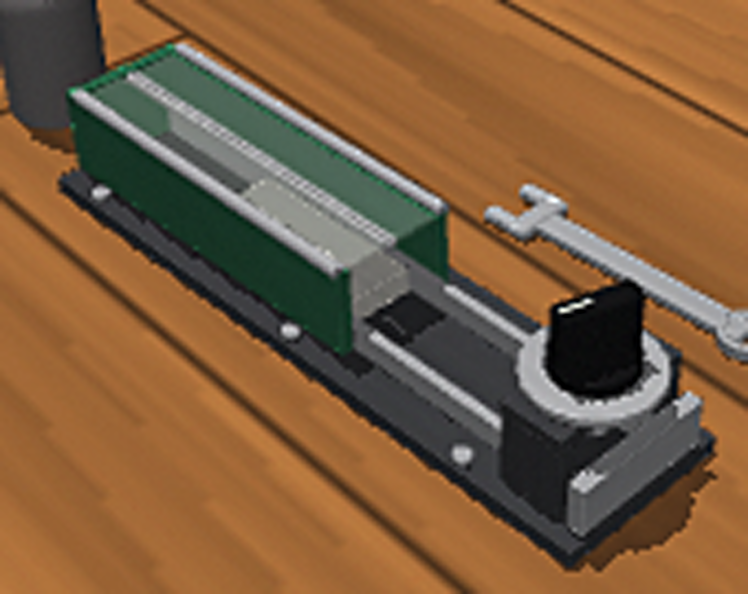

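The crops show the blank just inside the mouth and the knob bar. The corners are clear enough to fit the feeder's pose.

```bash
cat > fit.py <<'E'
from h import *
from scipy.optimize import least_squares
T=lambda x,y:((x+.5)/4.7+209.5,(y+.5)/4.7+184.5)
S=lambda x,y:((x+.5)/4.4+204.5,(y+.5)/4.4+149.5)
F='F';Rr='R'
obs=[('top',T(735,40),(50,F,10)),('top',T(748,212),(-50,F,10)),('top',T(55,258),(-50,Rr,10)),
('top',T(441,132),(0,2,60)),('top',T(47,157),(0,213,60)),('top',T(441,62),(36,0,60)),('top',T(449,200),(-36,0,60)),
('top',T(30,92),(36,223,60)),('top',T(33,226),(-36,223,60)),('top',T(687,115),(0,-128,72)),
('side',S(350,350),(-36,0,10)),('side',S(350,271),(-36,0,60)),('side',S(446,210),(36,0,60)),('side',S(72,92),(-36,223,60)),('side',S(180,45),(36,223,60)),
('side',S(572,555),(-50,F,10)),('side',S(713,440),(50,F,10)),('side',S(62,185),(-50,Rr,10)),('side',S(595,363),(0,-128,72))]
def W(p,f):
    c,s=np.cos(p[2]),np.sin(p[2]);x,y,z=np.array(f,float)/1000
    return np.array([p[0]+c*x-s*y,p[1]+s*x+c*y,z])
def res(p):
    r=[]
    for cam,uv,f in obs:
        y={'F':p[3],'R':p[3]+385}.get(f[1],f[1]);r.append(proj(cam,W(p,(f[0],y,f[2])))-uv)
    return np.ravel(r)
E
python3 - <<'E'
from fit import *
s=least_squares(res,[.51,.06,.05,-160],x_scale=[.01,.01,.1,10],loss='soft_l1');p=s.x
print(p);print(np.round(res(p).reshape(-1,2),1).tolist())
for c in('top','side'):
    keep=obs[:];obs[:]=[o for o in keep if o[0]==c];print(c,least_squares(res,p,x_scale=[.01,.01,.1,10]).x);obs[:]=keep
def lane(c,uv,z):
    w=unproj(c,uv,z);c_,s_=np.cos(p[2]),np.sin(p[2]);d=w[:2]-p[:2];return (c_*d[0]+s_*d[1],-s_*d[0]+c_*d[1])
for q in((428,107),(430,180),(226,116),(226,190)):print('blank',np.round(lane('top',T(*q),.026),3))
for q in((250,190),(352,250),(408,262)):print('blank side',np.round(lane('side',S(*q),.026),3))
for q in((553,312),(640,285),(553,305)):print('knob bar side',np.round(lane('side',S(*q),.102),3))
for q in((690,108),(690,138)):print('knob hl top',np.round(lane('top',T(*q),.102),3))
for y in(-128,0,150,175):print(y,W(p,(0,y,0)))
E
```

```text
[ 5.12846355e-01  4.70155690e-02  3.51917551e-02 -1.62762435e+02]
[[-0.3, 0.0], [0.1, 1.2], [-0.5, 0.2], [0.5, 0.3], [-0.2, -0.0], [0.5, 0.9], [0.4, 0.2], [-0.8, -0.2], [-1.1, -0.0], [0.6, 0.2], [-0.7, 1.3], [-1.7, 1.1], [1.7, 0.2], [-0.3, -0.6], [-0.2, -1.0], [0.6, -0.1], [2.0, -0.7], [0.3, -2.2], [1.0, -2.6]]
top [ 5.13704230e-01  4.69928929e-02  3.92101477e-02 -1.63362358e+02]
side [ 5.11541475e-01  4.60139628e-02  3.23114206e-02 -1.61403232e+02]
blank [0.02  0.011]
blank [-0.021  0.012]
blank [0.021 0.122]
blank [-0.019  0.123]
blank side [0.002 0.121]
blank side [0.007 0.045]
blank side [0.021 0.018]
knob bar side [-0.021 -0.119]
knob bar side [ 0.018 -0.133]
knob bar side [-0.018 -0.116]
knob hl top [-0.    -0.125]
knob hl top [-0.016 -0.124]
-128 [ 0.51734997 -0.08090518  0.        ]
0 [0.51284635 0.04701557 0.        ]
150 [0.50756868 0.19692269 0.        ]
175 [0.50668907 0.22190721 0.        ]
```

```bash
cat > plan.py <<'E'
from h import *
from scipy.spatial.transform import Rotation as R
def rot(o): q=np.array(o['tool_rot']);return R.from_quat([q[1],q[2],q[3],q[0]])
def yaw_of(r): x=r.as_matrix()[:,0];return np.arctan2(x[1],x[0])
def down(y): return R.from_euler('z',y)*R.from_euler('x',np.pi)
def plan(wps,g,start=None):
    """wps: (x,y,z,yaw,nrows); rounded rows, 5 a line, errors of rounding fed forward"""
    o=bot.get_obs();P=np.array(o['eef_pos']) if start is None else np.array(start[:3]);r=rot(o) if start is None else down(start[3]);row=[]
    for x,y,z,yw,n in wps:
        P0=P.copy();y0=yaw_of(r);dy=yw-y0
        for i in range(1,n+1):
            tp=P0+(np.array([x,y,z])-P0)*i/n;tr=down(y0+dy*i/n)
            d=r.inv().apply(tp-P)/.02;a=(r.inv()*tr).as_rotvec()/.15
            v=np.round(np.r_[d,a],2)
            assert abs(v).max()<=1,v
            P=P+r.apply(v[:3]*.02);r=r*R.from_rotvec(v[3:]*.15);row.append(list(v)+[g])
    for i in range(0,len(row),5):print('['+', '.join('%g'%(q+0) for w in row[i:i+5] for q in w)+']')
E
python3 -c "
from plan import *
plan([(.49,-.43,.30,.34,18),(.507,.212,.16,3.18,37)],1)"
```

```text
[0.89, -0.3, 0.01, 0, 0, 0, 1, 0.88, -0.29, 0.01, 0, 0, 0, 1, 0.89, -0.3, 0.01, 0, 0, 0, 1, 0.88, -0.29, 0.01, 0, 0, 0, 1, 0.89, -0.3, 0.01, 0, 0, 0, 1]
[0.88, -0.29, 0.02, 0, 0, 0, 1, 0.89, -0.3, 0.01, 0, 0, 0, 1, 0.88, -0.29, 0.01, 0, 0, 0, 1, 0.89, -0.3, 0.01, 0, 0, 0, 1, 0.88, -0.29, 0.01, 0, 0, 0, 1]
[0.89, -0.3, 0.01, 0, 0, 0, 1, 0.88, -0.29, 0.01, 0, 0, 0, 1, 0.89, -0.3, 0.01, 0, 0, 0, 1, 0.88, -0.29, 0.01, 0, 0, 0, 1, 0.89, -0.3, 0.01, 0, 0, 0, 1]
[0.88, -0.29, 0.01, 0, 0, 0, 1, 0.89, -0.3, 0.01, 0, 0, 0, 1, 0.88, -0.29, 0.02, 0, 0, 0, 1, 0.31, -0.81, 0.19, 0, 0, -0.51, 1, 0.37, -0.78, 0.19, 0, 0, -0.51, 1]
[0.43, -0.76, 0.19, 0, 0, -0.52, 1, 0.49, -0.72, 0.19, 0, 0, -0.51, 1, 0.54, -0.67, 0.19, 0, 0, -0.51, 1, 0.6, -0.64, 0.18, 0, 0, -0.51, 1, 0.63, -0.59, 0.19, 0, 0, -0.51, 1]
[0.69, -0.53, 0.19, 0, 0, -0.51, 1, 0.72, -0.49, 0.19, 0, 0, -0.52, 1, 0.75, -0.42, 0.19, 0, 0, -0.51, 1, 0.79, -0.37, 0.19, 0, 0, -0.51, 1, 0.81, -0.31, 0.19, 0, 0, -0.51, 1]
[0.83, -0.24, 0.19, 0, 0, -0.51, 1, 0.85, -0.18, 0.19, 0, 0, -0.51, 1, 0.86, -0.11, 0.19, 0, 0, -0.52, 1, 0.87, -0.05, 0.18, 0, 0, -0.51, 1, 0.87, 0.03, 0.19, 0, 0, -0.51, 1]
[0.86, 0.08, 0.19, 0, 0, -0.51, 1, 0.86, 0.16, 0.19, 0, 0, -0.51, 1, 0.84, 0.21, 0.19, 0, 0, -0.51, 1, 0.82, 0.28, 0.19, 0, 0, -0.52, 1, 0.79, 0.35, 0.19, 0, 0, -0.51, 1]
[0.77, 0.4, 0.19, 0, 0, -0.51, 1, 0.74, 0.47, 0.19, 0, 0, -0.51, 1, 0.7, 0.51, 0.19, 0, 0, -0.51, 1, 0.65, 0.57, 0.19, 0, 0, -0.52, 1, 0.61, 0.62, 0.18, 0, 0, -0.51, 1]
[0.56, 0.66, 0.19, 0, 0, -0.51, 1, 0.51, 0.7, 0.19, 0, 0, -0.51, 1, 0.45, 0.74, 0.19, 0, 0, -0.51, 1, 0.4, 0.78, 0.19, 0, 0, -0.51, 1, 0.33, 0.8, 0.19, 0, 0, -0.52, 1]
[0.28, 0.82, 0.19, 0, 0, -0.51, 1, 0.2, 0.85, 0.19, 0, 0, -0.51, 1, 0.15, 0.85, 0.19, 0, 0, -0.51, 1, 0.07, 0.87, 0.19, 0, 0, -0.51, 1, 0.01, 0.86, 0.18, 0, 0, -0.51, 1]
```

servo_tool(motion=[0.89,-0.3,0,0,0,0,1,0.89,-0.3,0,0,0,0,1,0.89,-0.3,0,0,0,0,1,0.89,-0.3,0,0,0,0,1,0.89,-0.3,0,0,0,0,1])

```text
t: 1.82
eef_pos: [0.3002, -0.5775, 0.304]
tool_rot: [0.0, 0.986, 0.169, 0.0]
contact_force: [0.3, 0.3, -0.0]
gripper_width: -0.0
grasp_force: 0.0
```

servo_tool(motion=[0.89,-0.3,0,0,0,0,1,0.89,-0.3,0,0,0,0,1,0.89,-0.3,0,0,0,0,1,0.89,-0.3,0,0,0,0,1,0.89,-0.3,0,0,0,0,1])

```text
t: 2.45
eef_pos: [0.3738, -0.5197, 0.3039]
tool_rot: [-0.0, 0.986, 0.169, -0.0]
contact_force: [-0.4, 0.1, 0.0]
gripper_width: -0.0
grasp_force: 0.0
```

servo_tool(motion=[0.89,-0.3,0,0,0,0,1,0.89,-0.3,0,0,0,0,1,0.89,-0.3,0,0,0,0,1,0.89,-0.3,0,0,0,0,1,0.89,-0.3,0,0,0,0,1])

```text
t: 3.08
eef_pos: [0.4477, -0.4618, 0.3039]
tool_rot: [0.0, 0.986, 0.169, 0.0]
contact_force: [0.9, 0.3, -0.6]
gripper_width: 0.001
grasp_force: 0.0
```

servo_tool(motion=[0.88,-0.29,0,0,0,0,1,0.88,-0.3,0,0,0,0,1,0.88,-0.29,0,0,0,0,1,0.31,-0.81,0.19,0,0,-0.51,1,0.37,-0.78,0.19,0,0,-0.51,1])

```text
t: 3.7
eef_pos: [0.4923, -0.3928, 0.2962]
tool_rot: [0.0, 0.969, 0.245, 0.0]
contact_force: [0.2, 0.7, -0.8]
gripper_width: -0.0
grasp_force: 0.0
```

servo_tool(motion=[0.43,-0.76,0.19,0,0,-0.52,1,0.49,-0.72,0.19,0,0,-0.51,1,0.54,-0.67,0.19,0,0,-0.51,1,0.6,-0.64,0.18,0,0,-0.51,1,0.63,-0.59,0.19,0,0,-0.51,1])

```text
t: 4.32
eef_pos: [0.4942, -0.306, 0.2775]
tool_rot: [0.0, 0.905, 0.426, 0.0]
contact_force: [0.7, -0.8, 0.3]
gripper_width: 0.0
grasp_force: 0.0
```

servo_tool(motion=[0.69,-0.53,0.19,0,0,-0.51,1,0.72,-0.49,0.19,0,0,-0.52,1,0.75,-0.42,0.19,0,0,-0.51,1,0.79,-0.37,0.19,0,0,-0.51,1,0.81,-0.31,0.19,0,0,-0.51,1])

```text
t: 4.95
eef_pos: [0.4965, -0.2192, 0.2585]
tool_rot: [0.0, 0.807, 0.59, 0.0]
contact_force: [-0.1, 0.1, 0.2]
gripper_width: -0.001
grasp_force: 0.0
```

```bash
python3 -c "
from plan import *
o=bot.get_obs();print(o['t'],np.round(o['eef_pos'],4),yaw_of(rot(o)),np.round(o['q'],2))
plan([(.507,.212,.16,3.18,25)],1)"
```

```text
4.95 [ 0.4965 -0.2192  0.2585] 1.263180081826328 [ 0.57  0.33 -0.33  1.9   0.13  0.93 -0.13]
[0.83, -0.24, 0.2, 0, 0, -0.51, 1, 0.84, -0.18, 0.19, 0, 0, -0.51, 1, 0.86, -0.11, 0.2, 0, 0, -0.51, 1, 0.86, -0.05, 0.2, 0, 0, -0.51, 1, 0.86, 0.02, 0.19, 0, 0, -0.52, 1]
[0.86, 0.09, 0.2, 0, 0, -0.51, 1, 0.85, 0.15, 0.2, 0, 0, -0.51, 1, 0.83, 0.22, 0.2, 0, 0, -0.51, 1, 0.82, 0.28, 0.19, 0, 0, -0.51, 1, 0.79, 0.34, 0.2, 0, 0, -0.51, 1]
[0.77, 0.4, 0.2, 0, 0, -0.51, 1, 0.73, 0.46, 0.19, 0, 0, -0.51, 1, 0.69, 0.51, 0.2, 0, 0, -0.51, 1, 0.65, 0.57, 0.2, 0, 0, -0.52, 1, 0.61, 0.61, 0.19, 0, 0, -0.51, 1]
[0.56, 0.66, 0.2, 0, 0, -0.51, 1, 0.51, 0.7, 0.2, 0, 0, -0.51, 1, 0.45, 0.73, 0.19, 0, 0, -0.51, 1, 0.39, 0.77, 0.2, 0, 0, -0.51, 1, 0.34, 0.79, 0.2, 0, 0, -0.51, 1]
[0.27, 0.82, 0.2, 0, 0, -0.51, 1, 0.21, 0.84, 0.19, 0, 0, -0.52, 1, 0.14, 0.85, 0.2, 0, 0, -0.51, 1, 0.08, 0.86, 0.2, 0, 0, -0.51, 1, 0.01, 0.86, 0.19, 0, 0, -0.51, 1]
```

servo_tool(motion=[0.83,-0.24,0.2,0,0,-0.51,1,0.84,-0.18,0.2,0,0,-0.51,1,0.86,-0.11,0.2,0,0,-0.51,1,0.86,-0.05,0.2,0,0,-0.51,1,0.86,0.02,0.19,0,0,-0.52,1])

```text
t: 5.58
eef_pos: [0.4983, -0.1328, 0.2384]
tool_rot: [0.0, 0.679, 0.734, -0.0]
contact_force: [0.5, -0.2, 0.1]
gripper_width: -0.001
grasp_force: 0.0
```

servo_tool(motion=[0.86,0.09,0.2,0,0,-0.51,1,0.85,0.15,0.2,0,0,-0.51,1,0.83,0.22,0.2,0,0,-0.51,1,0.82,0.28,0.19,0,0,-0.51,1,0.79,0.34,0.2,0,0,-0.51,1])

```text
t: 6.2
eef_pos: [0.5008, -0.0465, 0.2187]
tool_rot: [0.0, 0.527, 0.85, 0.0]
contact_force: [1.0, 0.4, 0.7]
gripper_width: 0.001
grasp_force: 0.0
```

servo_tool(motion=[0.77,0.4,0.2,0,0,-0.51,1,0.73,0.46,0.19,0,0,-0.51,1,0.69,0.51,0.2,0,0,-0.51,1,0.65,0.57,0.2,0,0,-0.52,1,0.61,0.61,0.19,0,0,-0.51,1])

```text
t: 6.82
eef_pos: [0.5031, 0.0397, 0.199]
tool_rot: [0.0, 0.355, 0.935, 0.0]
contact_force: [0.2, 0.8, 0.5]
gripper_width: 0.004
grasp_force: 0.0
```

servo_tool(motion=[0.56,0.66,0.2,0,0,-0.51,1,0.51,0.7,0.2,0,0,-0.51,1,0.45,0.73,0.19,0,0,-0.51,1,0.39,0.77,0.2,0,0,-0.51,1,0.34,0.79,0.2,0,0,-0.51,1])

```text
t: 7.45
eef_pos: [0.5053, 0.1259, 0.1792]
tool_rot: [0.0, 0.171, 0.985, 0.0]
contact_force: [-0.0, 0.1, -0.5]
gripper_width: -0.0
grasp_force: 0.0
```

servo_tool(motion=[0.27,0.82,0.2,0,0,-0.51,1,0.21,0.84,0.19,0,0,-0.52,1,0.14,0.85,0.2,0,0,-0.51,1,0.08,0.86,0.2,0,0,-0.51,1,0.01,0.86,0.19,0,0,-0.51,1])

```text
t: 8.07
eef_pos: [0.5077, 0.2122, 0.1596]
tool_rot: [0.0, -0.021, 1.0, -0.0]
contact_force: [-0.4, 0.2, 0.4]
gripper_width: -0.001
grasp_force: 0.0
```

```bash
python3 -c "
from plan import *
o=bot.get_obs();print(o['t'],np.round(o['eef_pos'],4),yaw_of(rot(o)),np.round(o['q'],2))
a=snap('top','t1.png')[185:245,180:320];b=snap('side','s1.png')[110:260,180:340]
a=cv2.resize(a,(780,334),interpolation=2);cv2.imwrite('pics/c3.png',cv2.resize(b,(640,600),interpolation=2)[:,:,::-1])
cv2.imwrite('pics/c3t.png',a[:,:,::-1])"
```

```text
8.075 [0.5077 0.2122 0.1596] -3.1004274952379176 [ 0.09  0.58 -0.78  1.94  0.54  0.85  0.63]
```

View pics/c3.png

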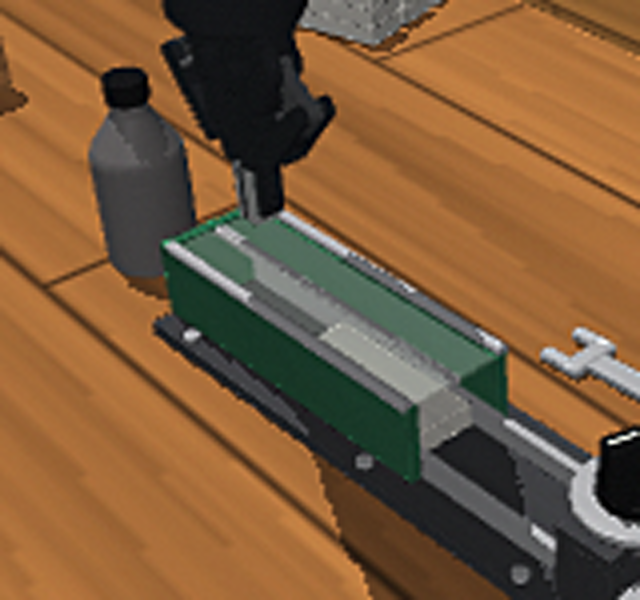

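The fingers are shut over the flap behind the blank, which ends at crop (330,340). I'll push down, then sweep.

servo_tool(motion=[0,0,0.7,0,0,0,1,0,0,0.7,0,0,0,1,0,0,0.7,0,0,0,1,0,0,0.7,0,0,0,1,0,0,0.7,0,0,0,1])

```text
t: 8.8
eef_pos: [0.5075, 0.2108, 0.0888]
tool_rot: [-0.0, -0.018, 1.0, -0.0]
contact_force: [0.1, -1.0, 1.3]
gripper_width: -0.001
grasp_force: 0.8
```

servo_tool(motion=[0,-0.3,0,0,0,0,1,0,-0.3,0,0,0,0,1,0,-0.3,0,0,0,0,1,0,-0.3,0,0,0,0,1,0,-0.3,0,0,0,0,1])

```text
t: 9.43
eef_pos: [0.5089, 0.1808, 0.0902]
tool_rot: [0.0, -0.018, 1.0, 0.0]
contact_force: [-0.4, 3.7, 0.7]
gripper_width: 0.001
grasp_force: 1.9
```

```bash
python3 -c "
from plan import *
o=bot.get_obs();print(o['t'],np.round(o['eef_pos'],4),yaw_of(rot(o)),o['contact_force'],o['torque'])
b=snap('side','s2.png')[110:260,180:340]
cv2.imwrite('pics/c4.png',cv2.resize(b,(640,600),interpolation=2)[:,:,::-1])"
```

```text
9.425 [0.5089 0.1808 0.0902] -3.1056061875565417 [-0.42405812  3.67774603  0.71259959] [ 0.7418679   0.02842899 -0.0147299 ]
```

View pics/c4.png

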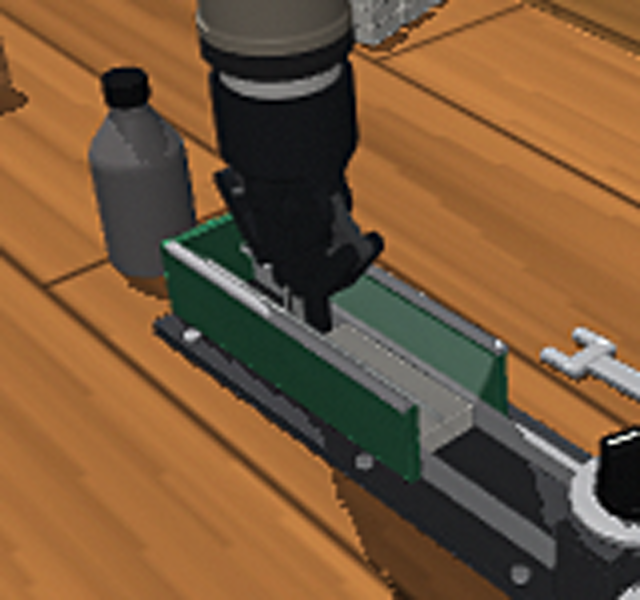

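The leaves hang open and the fingers have reached the blank's rear at about crop (325,325). On with the sweep.

servo_tool(motion=[0,-0.6,0,0,0,0,1,0,-0.6,0,0,0,0,1,0,-0.6,0,0,0,0,1,0,-0.6,0,0,0,0,1,0,-0.6,0,0,0,0,1])

```text
t: 10.1
eef_pos: [0.5111, 0.1208, 0.0902]
tool_rot: [0.0, -0.018, 1.0, 0.0]
contact_force: [-0.7, 5.3, 3.1]
gripper_width: 0.001
grasp_force: 3.3
```

servo_tool(motion=[0,-0.6,0,0,0,0,1,0,-0.6,0,0,0,0,1,0,-0.6,0,0,0,0,1,0,-0.6,0,0,0,0,1,0,-0.6,0,0,0,0,1])

```text
t: 10.72
eef_pos: [0.5131, 0.0609, 0.0902]
tool_rot: [0.0, -0.018, 1.0, 0.0]
contact_force: [0.4, 5.6, 2.4]
gripper_width: 0.001
grasp_force: 3.5
```

servo_tool(motion=[0,-0.25,0,0,0,0,1,0,-0.25,0,0,0,0,1,0,-0.25,0,0,0,0,1,0,-0.25,0,0,0,0,1,0,-0.2,0,0,0,0,1])

```text
t: 11.35
eef_pos: [0.5139, 0.0373, 0.0902]
tool_rot: [0.0, -0.018, 1.0, 0.0]
contact_force: [-0.4, 5.8, 3.7]
gripper_width: -0.0
grasp_force: 3.5
```

```bash
python3 -c "
from plan import *
o=bot.get_obs();print(o['t'],np.round(o['eef_pos'],4),yaw_of(rot(o)),o['contact_force'],o['torque'])"
```

```text
11.35 [0.5139 0.0373 0.0902] -3.105194440251196 [-0.41087484  5.75532349  3.69268634] [ 1.09616377  0.06966401 -0.0089564 ]
```

servo_tool(motion=[0,-0.15,0,0,0,0,1,0,-0.15,0,0,0,0,1,0,-0.15,0,0,0,0,1,0,-0.15,0,0,0,0,1])

```text
t: 11.85
eef_pos: [0.5144, 0.0252, 0.09]
tool_rot: [0.0, -0.018, 1.0, 0.0]
contact_force: [-0.4, 4.6, 5.0]
gripper_width: -0.001
grasp_force: 3.3
```

servo_tool(motion=[0,-0.1,0,0,0,0,1,0,-0.1,0,0,0,0,1])

```text
t: 12.1
eef_pos: [0.5146, 0.0213, 0.0901]
tool_rot: [0.0, -0.018, 1.0, 0.0]
contact_force: [0.1, 4.0, 5.1]
gripper_width: -0.003
grasp_force: 3.4
```

servo_tool(motion=[0,-0.1,0,0,0,0,1,0,-0.1,0,0,0,0,1])

```text
t: 12.35
eef_pos: [0.5146, 0.0194, 0.0902]
tool_rot: [0.0, -0.019, 1.0, 0.002]
contact_force: [-2.4, 13.4, 3.4]
gripper_width: -0.0
grasp_force: 6.8
```

servo_tool(motion=[0,-0.05,0,0,0,0,1,0,0,0,0,0,0,1])

```text
t: 12.6
eef_pos: [0.5146, 0.0193, 0.0902]
tool_rot: [0.001, -0.019, 1.0, 0.002]
contact_force: [-1.1, 12.3, 3.6]
gripper_width: -0.004
grasp_force: 6.5
```

```bash
python3 -c "
from plan import *
o=bot.get_obs();print(o['t'],np.round(o['eef_pos'],4),yaw_of(rot(o)),o['contact_force'],o['torque'])
b=snap('side','s3.png')[150:285,220:380]
cv2.imwrite('pics/c5.png',cv2.resize(b,(700,591),interpolation=2)[:,:,::-1])"
```

```text
12.6 [0.5146 0.0193 0.0902] -3.102820834281439 [-1.12461293 12.30466108  3.58727468] [ 2.66301283  0.14704057 -0.02135536]
```

View pics/c5.png

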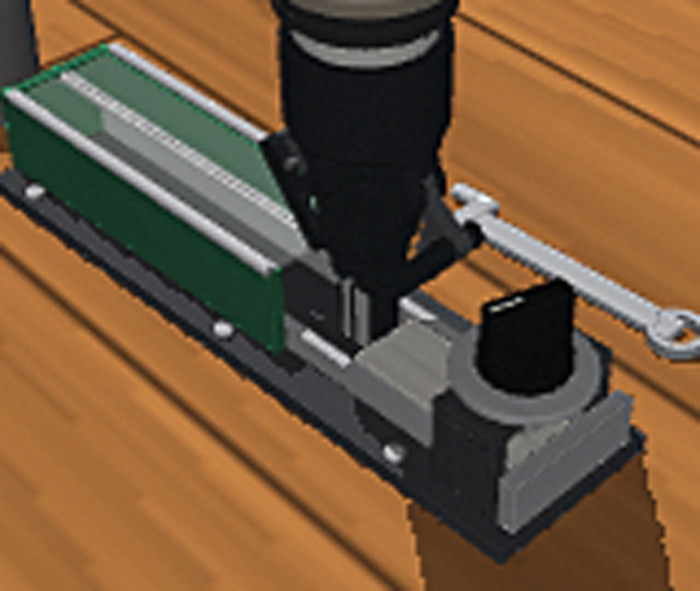

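The flap is shut again behind the fingers, and the blank's front is at the stop under the bridge, at about crop (515,440). One firmer push, then back off and rise.

servo_tool(motion=[0,-0.15,0,0,0,0,1,0,-0.1,0,0,0,0,1])

```text
t: 12.9
eef_pos: [0.5144, 0.0183, 0.0903]
tool_rot: [0.001, -0.021, 1.0, 0.005]
contact_force: [-3.7, 26.1, 2.1]
gripper_width: -0.001
grasp_force: 12.1
```

servo_tool(motion=[0,0.3,0,0,0,0,1,0,0.2,0,0,0,0,1,0,0.05,0,0,0,0,1,0,0,-0.5,0,0,0,1,0,0,-1,0,0,0,1])

```text
t: 13.52
eef_pos: [0.5138, 0.0212, 0.1202]
tool_rot: [-0.001, -0.018, 1.0, -0.0]
contact_force: [0.0, -0.3, -0.3]
gripper_width: -0.002
grasp_force: 0.0
```

servo_tool(motion=[0,0,-1,0,0,0,1,0,0,-1,0,0,0,1,0,0,-1,0,0,0,0.5,0,0,-1,0,0,0,0,0,0,0,0,0,0,0])

```text
t: 14.15
eef_pos: [0.5154, 0.0223, 0.2018]
tool_rot: [0.002, -0.018, 1.0, -0.0]
contact_force: [0.3, 0.9, -0.7]
gripper_width: 0.635
grasp_force: 0.0
```

```bash
cat > knob.py <<'E'
from fit import *
def theta(tag):
    ims={c:snap(c,c+tag+'.png') for c in('side','top')}
    best=[]
    for c in ims:
        im=ims[c].astype(int).max(2);r=[]
        for th in np.arange(-.4,2.3,.04):
            bb=(9,None)
            for dx in np.arange(-5,5.1,1):
              for dy in np.arange(-5,5.1,1):
                m=np.zeros(im.shape,np.uint8);p=(.513,.047,.037)
                ct,st=np.cos(-th),np.sin(-th)
                def hull(pts):
                    q=np.array([proj(c,W(p,f)) for f in pts])*16+[dx*8,dy*8];cv2.fillConvexPoly(m,cv2.convexHull(np.round(q).astype(np.int32)),1,shift=4)
                if (dx,dy)==(-5,-5):
                    box=[proj(c,W(p,(ct*a-st*b,-128+st*a+ct*b,z))) for a in(-21,21) for b in(-7,7) for z in(72,102)]
                    dis=[proj(c,W(p,(22*np.cos(k),-128+22*np.sin(k),z))) for k in np.arange(0,6.3,.3) for z in(64,72)]
                    u,v=np.mean(box,0).astype(int);roi=np.s_[v-18:v+20,u-18:u+19];dk=im[roi]<60
                for L in(box,dis)[:1]:
                    q=np.array(L)*16+[dx*8,dy*8];cv2.fillConvexPoly(m,cv2.convexHull(np.round(q).astype(np.int32)),1,shift=4)
                e=np.mean(dk!=(m[roi]>0))
                if e<bb[0]:bb=(e,(dx/2,dy/2))
            r.append((round(bb[0],4),round(th,2),bb[1]))
        print(c,sorted(r)[:5])
E
python3 -c "
from plan import *
from knob import *
o=bot.get_obs();print(o['t'],np.round(o['eef_pos'],4),yaw_of(rot(o)))
theta('k1')"
```

```text
14.15 [0.5154 0.0223 0.2018] -3.1057962438714393Traceback (most recent call last):
  File "<string>", line 5, in <module>
    theta('k1')
    ~~~~~^^^^^^
  File "knob.py", line 16, in theta
    box=[proj(c,W(p,(ct*a-st*b,-128+st*a+ct*b,z))) for a in(-21,21) for b in(-7,7) for z in(72,102)]
         ~~~~^^^^^^^^^^^^^^^^^^^^^^^^^^^^^^^^^^^^^
  File "h.py", line 8, in proj
    K,R,t=cal(c);p=K@(R@np.array(P,float)+t);return p[:2]/p[2]
          ~~~^^^
  File "h.py", line 4, in cal
    k=bot.get_calibration(c);R=cv2.Rodrigues(np.array(k['rvec'],float))[0];return np.array(k['mtx'],float),R,np.array(k['tvec'],float).ravel()
ValueError: time passes only in moves, steps and waits
```

```bash
sed -i 's/^def cal/import functools\n@functools.lru_cache\ndef cal/' h.py
python3 -c "
from plan import *
from knob import *
o=bot.get_obs();print(o['t'])
theta('k1')"
```

```text
14.25
side [(np.float64(0.111), np.float64(-0.04), (np.float64(-1.0), np.float64(2.5))), (np.float64(0.111), np.float64(0.04), (np.float64(-1.5), np.float64(2.5))), (np.float64(0.1117), np.float64(-0.0), (np.float64(-1.5), np.float64(2.5))), (np.float64(0.1117), np.float64(0.08), (np.float64(-1.5), np.float64(2.5))), (np.float64(0.1124), np.float64(0.16), (np.float64(-1.0), np.float64(2.5)))]
top [(np.float64(0.0925), np.float64(0.76), (np.float64(-2.0), np.float64(-2.0))), (np.float64(0.0946), np.float64(0.68), (np.float64(-2.5), np.float64(-2.0))), (np.float64(0.0953), np.float64(0.8), (np.float64(-2.0), np.float64(-2.0))), (np.float64(0.096), np.float64(0.84), (np.float64(-2.0), np.float64(-2.0))), (np.float64(0.096), np.float64(0.88), (np.float64(-2.5), np.float64(-2.5)))]
```

Run:
```python
from fit import *
im=cv2.imread('pics/sidek1.png');p=(.513,.047,.037);k=8
u0,v0=320,203;crop=cv2.resize(im[v0:v0+36,u0:u0+33],None,fx=k,fy=k,interpolation=2)
out=[crop]
for th in(0.05,.2,.35):
    a=crop.copy();ct,st=np.cos(-th),np.sin(-th)
    for z in(102,72):
        q=[proj('side',W(p,(ct*x-st*y,-128+st*x+ct*y,z))) for x,y in((-21,-7),(21,-7),(21,7),(-21,7))]
        q=np.round((np.array(q)-[u0,v0]+.5)*k).astype(np.int32);cv2.polylines(a,[q],True,(0,255,255) if z==102 else (0,0,255),1)
    out.append(a)
cv2.imwrite('pics/c6.png',np.vstack([np.hstack(out[:2]),np.hstack(out[2:])]))
```

```text
(no output)
```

View pics/c6.png

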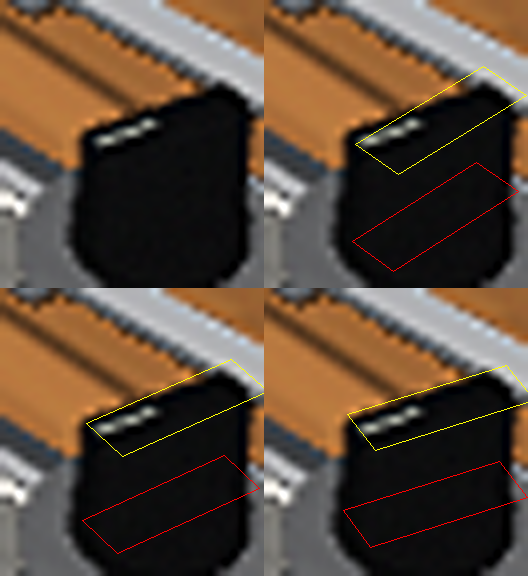

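The bar's top edge has an image slope of about 0.32, which matches θ₀ ≈ 0.33 (the lower-right overlay). The bar sits about 1 px left of and below the prediction.

```bash
python3 -c "
from plan import *
plan([(.5165,-.081,.19,2.85-2*np.pi,7),(.5165,-.081,.151,2.85-2*np.pi,3)],0)"
```

```text
Traceback (most recent call last):
  File "plan.py", line 15, in plan
    assert abs(v).max()<=1,v
           ^^^^^^^^^^^^^^^
AssertionError: [ 0.    0.    0.65  0.    0.   13.96]
```

```bash
sed -i 's/dy=yw-y0/dy=(yw-y0+np.pi)%(2*np.pi)-np.pi/' plan.py; python3 -c "
from plan import *
plan([(.5165,-.081,.19,2.85,7),(.5165,-.081,.151,2.85,3)],0)"
```

```text
[0.01, -0.74, 0.07, 0, -0.01, 0.31, 0, -0.03, -0.73, 0.06, 0, 0, 0.31, 0, -0.06, -0.73, 0.07, 0, 0, 0.32, 0, -0.09, -0.73, 0.06, 0, 0, 0.31, 0, -0.13, -0.73, 0.07, 0, 0, 0.31, 0]
[-0.16, -0.72, 0.07, 0, 0, 0.31, 0, -0.2, -0.71, 0.06, 0, 0, 0.31, 0, 0, 0, 0.65, 0, 0, 0, 0, 0, 0, 0.65, 0, 0, 0, 0, 0, 0, 0.65, 0, 0, 0, 0]
```

servo_tool(motion=[0.01,-0.74,0.07,0,-0.01,0.31,0,-0.03,-0.73,0.06,0,0,0.31,0,-0.06,-0.73,0.07,0,0,0.32,0,-0.09,-0.73,0.06,0,0,0.31,0,-0.13,-0.73,0.07,0,0,0.31,0])

```text
t: 14.98
eef_pos: [0.5162, -0.0527, 0.1932]
tool_rot: [0.001, 0.101, 0.995, 0.0]
contact_force: [-0.2, -0.1, -0.2]
gripper_width: 1.0
grasp_force: 0.0
```

servo_tool(motion=[-0.16,-0.72,0.07,0,0,0.31,0,-0.2,-0.71,0.06,0,0,0.31,0,0,0,0.65,0,0,0,0,0,0,0.65,0,0,0,0,0,0,0.65,0,0,0,0])

```text
t: 15.6
eef_pos: [0.5168, -0.0801, 0.1505]
tool_rot: [0.0, 0.144, 0.99, 0.0]
contact_force: [-0.1, -0.2, -0.2]
gripper_width: 0.997
grasp_force: 0.0
```

servo_tool(motion=[0,0,0,0,0,0,0.6,0,0,0,0,0,0,0.7,0,0,0,0,0,0,0.8,0,0,0,0,0,0,1,0,0,0,0,0,0,1], grip_force=30)

```text
t: 16.23
eef_pos: [0.5175, -0.0802, 0.1523]
tool_rot: [0.001, 0.145, 0.989, 0.001]
contact_force: [-0.2, 3.2, 2.0]
gripper_width: 0.156
grasp_force: 35.3
```

servo_tool(motion=[0,0,0,0,0,0,1,0,0,0,0,0,0,1])

```text
t: 16.48
eef_pos: [0.5176, -0.0802, 0.1523]
tool_rot: [0.001, 0.145, 0.989, 0.001]
contact_force: [-0.6, 3.4, 6.3]
gripper_width: 0.157
grasp_force: 35.7
```

```bash
python3 -c "
from plan import *
o=bot.get_obs();print({k:np.round(v,4) for k,v in o.items()},yaw_of(rot(o)))
b=snap('side','s5.png')[150:285,260:420]
cv2.imwrite('pics/c7.png',cv2.resize(b,(700,591),interpolation=2)[:,:,::-1])"
```

```text
{'t': np.float64(16.475), 'q': array([ 0.5876,  0.529 , -0.6951,  2.0057,  0.4816,  0.771 ,  0.8864]), 'joint_vel': array([ 0.0024,  0.0009, -0.0001,  0.0013, -0.0004,  0.0016, -0.0002]), 'joint_torque': array([  1.7528, -46.1452,  -5.5936, -18.2406,   0.812 ,   0.3131,
         0.1026]), 'eef_pos': array([ 0.5176, -0.0802,  0.1523]), 'tool_rot': array([1.300e-03, 1.447e-01, 9.895e-01, 5.000e-04]), 'contact_force': array([-0.5849,  3.4308,  6.2778]), 'torque': array([ 0.7005,  0.0566, -0.1109]), 'grasp_force': np.float64(35.7164), 'gripper_width': np.float64(0.1566)} 2.8511669790256997
```

View pics/c7.png

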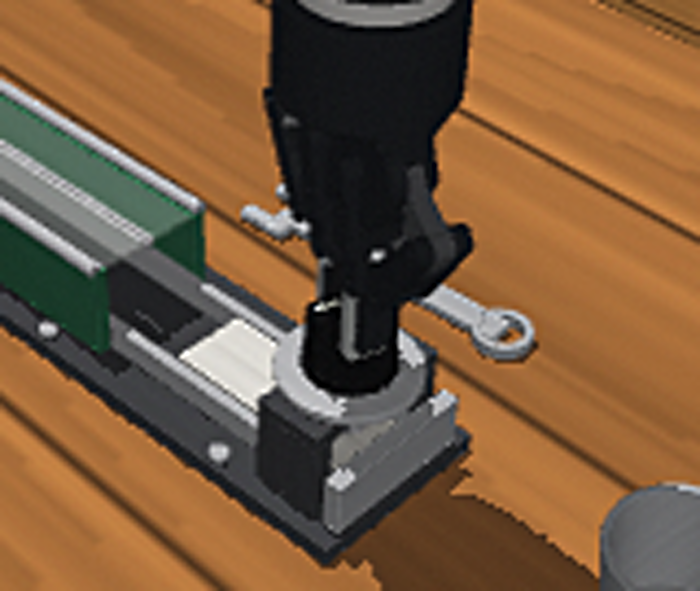

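The fingers hold the knob bar at (345,330), and the blank lies under the bridge against the stop. Turning clockwise.

servo_tool(motion=[0,0,0,0,0,0.8,1,0,0,0,0,0,0.8,1,0,0,0,0,0,0.8,1,0,0,0,0,0,0.8,1])

```text
t: 17.02
eef_pos: [0.5175, -0.0803, 0.1523]
tool_rot: [0.001, 0.377, 0.926, 0.001]
contact_force: [-0.1, 4.3, 4.5]
gripper_width: 0.156
grasp_force: 36.1
```

servo_tool(motion=[0,0,0,0,0,0.8,1,0,0,0,0,0,0.8,1,0,0,0,0,0,0.8,1,0,0,0,0,0,0,1])

```text
t: 17.52
eef_pos: [0.5174, -0.0803, 0.1523]
tool_rot: [0.001, 0.536, 0.844, 0.001]
contact_force: [-0.4, 3.2, 6.3]
gripper_width: 0.15
grasp_force: 35.8
```

```bash
python3 -c "
from plan import *
o=bot.get_obs();print(np.round(o['eef_pos'],4),o['contact_force'],o['torque'],o['gripper_width'],yaw_of(rot(o)),rot(o).as_matrix()[:,2])"
```

```text
[ 0.5174 -0.0803  0.1523] [-0.42656082  3.21647564  6.33341652] [ 0.66876938  0.17702327 -0.05248159] 0.14955622358472825 2.0104711134701216 [ 2.36850541e-03  8.84414660e-05 -9.99997191e-01]
```

servo_tool(motion=[0,0,0,0,0,0.8,1,0,0,0,0,0,0.8,1,0,0,0,0,0,0.8,1,0,0,0,0,0,0.8,1,0,0,0,0,0,0,1])

```text
t: 18.15
eef_pos: [0.5173, -0.0803, 0.1522]
tool_rot: [0.001, 0.721, 0.693, 0.001]
contact_force: [0.2, 3.2, 6.1]
gripper_width: 0.156
grasp_force: 35.9
```

```bash
python3 -c "
from plan import *
o=bot.get_obs();print(np.round(o['eef_pos'],4),o['contact_force'],o['torque'],o['gripper_width'],yaw_of(rot(o)))
for i in range(1):
  snap('top','t9.png')"
```

```text
[ 0.5173 -0.0803  0.1522] [0.21257938 3.21298974 6.12296593] [ 0.74420934  0.33036457 -0.04957487] 0.15649575483246114 1.5305544328489795
```

servo_tool(motion=[0,0,0,0,0,0,0.6,0,0,0,0,0,0,0.3,0,0,0,0,0,0,0.3,0,0,-0.5,0,0,0,0.3,0,0,-1,0,0,0,0.3])

```text
t: 18.82
eef_pos: [0.5166, -0.0809, 0.1819]
tool_rot: [-0.0, 0.721, 0.693, 0.0]
contact_force: [-0.2, 0.5, -0.6]
gripper_width: 0.704
grasp_force: 0.0
```

servo_tool(motion=[0,0,-1,0,0,0,0.3,0,0,-1,0,0,0,0.3,0,0,-1,0,0,0,0.3,0,0,-1,0,0,0,0.3,0,0,0,0,0,0,0.3])

```text
t: 19.45
eef_pos: [0.5178, -0.0809, 0.2635]
tool_rot: [0.002, 0.721, 0.693, 0.002]
contact_force: [0.6, -0.6, -0.8]
gripper_width: 0.699
grasp_force: 0.0
```

```bash
python3 -c "
from fit import *
o=bot.get_obs();print(np.round(o['eef_pos'],4),o['contact_force'],o['torque'])
im=np.ascontiguousarray(snap('side','s6.png')[:,:,::-1]);p=(.513,.047,.037);u0,v0,k=220,150,5
a=cv2.resize(im[150:268,220:376],None,fx=k,fy=k,interpolation=2)
for th,col in((1.65,(0,255,255)),(1.45,(0,0,255))):
    ct,st=np.cos(-th),np.sin(-th)
    q=[proj('side',W(p,(ct*x-st*y,-128+st*x+ct*y,102))) for x,y in((-21,-7),(21,-7),(21,7),(-21,7))]
    cv2.polylines(a,[np.round((np.array(q)-[u0,v0]+.5)*k).astype(np.int32)],True,col,1)
cv2.imwrite('pics/c8.png',a)"
```

```text
[ 0.5178 -0.0809  0.2635] [ 0.62358009 -0.58501122 -0.76983772] [ 0.01596188 -0.02052207 -0.03167256]
```

View pics/c8.png

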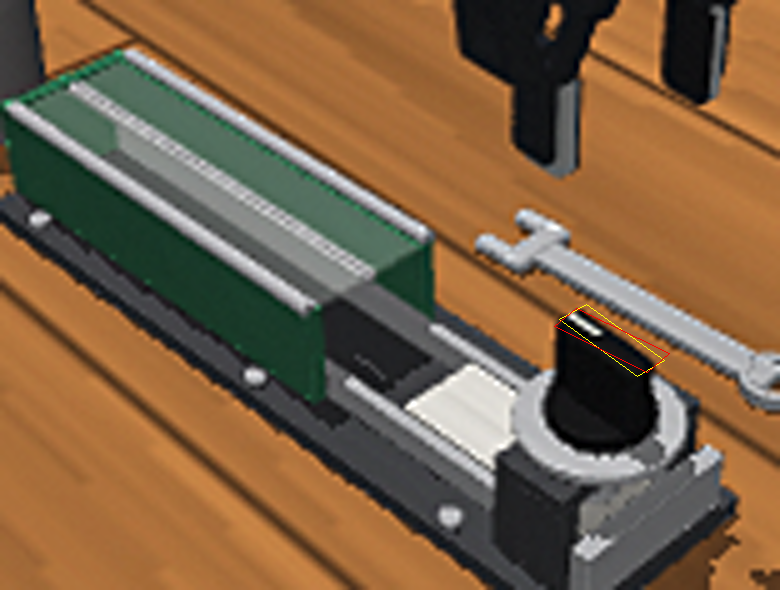

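The knob bar lies along the 1.65 rad outline, at about (610,340). The flap is shut, the blank is against the stop, and the wrench hasn't moved.

```bash
python3 -c "
from station import bot
print(bot.hand_in())"
```

```text
the job is handed in; nothing more can be done
None
```

The job is handed in at about 19.5 s: the blank is pushed against the stop, the knob is turned to about 1.65 rad (about 20° past the bite point given for the clamp), the flap is shut, and the arm is clear of everything.

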